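# Clamp the silencer onto the bench blower

### The job

Fit the steel silencer canister to the workshop blower: slide it along its rail until its flange meets the blower's flange face to face, then swing the hinged upper half of the clamp ring over the two flanges, then push the latch hook fully home over the ring's cross bar so that the ring is held shut. Be gentle: feel for the stops, never press the flanges together or force the ring down on them with more than about 25 N, and leave the other things on the bench and the stand as they are.

Things in the scene. Friction and masses are not known exactly. Their poses are not given: they have to be found in the camera images.
- stand: Blower stand fixed to the bench: grey base plate, x -110 to +170, y -200 to +170 mm, 12 mm thick. Origin on the bench under the blower flange's face. x points away from the robot (yaw 0), y along the pipe axis to the blower, z up. Blower drum: 120 mm diameter, top 145 mm high, y +55 to +130. V-rail for the canister: y -195 to -60. Ring hinge on the +x side, latch on the -x (robot) side.
- seat (a point): Centre of the face of the blower's fixed steel flange (84 mm diameter, 8 mm thick), on the pipe axis 85 mm above the bench; axes as the stand; the face looks to the stand's -y. Ring and latch lie around y = 0.
- canister: Loose silencer canister, 0.5 to 1 kg, steel: closed cylinder 60 mm diameter, 120 mm long, lying level in the V-rail; 2 to 12 N slide it. Origin on its axis 12 mm to +y (blower side) of its front face. Its flange (84 mm diameter, 8 mm thick) sits on a stiff telescopic neck: the flange's face is 0 to 30 mm to +y of the origin, set differently each time and not measured: feel for it. It may roll.
- can_end (a point): Centre of the canister's flat closed far end (60 mm disc), 132 mm to -y of the canister's origin; push here along +y of the stand, at the height of the axis (85 mm above the bench), until the flanges meet (a rigid stop; a knock counts as force, so go at 20 mm/s or less): 9 to 46 mm from the start. The neck does not give below 80 N.
- ring (a joint): Clamp ring's upper half, rad: 0 shut, grows as the free end lifts up and back from the robot, to 1.6; starts 0.95 to 1.45; stiff hinge (0.1 N m). 104 mm outer diameter, 28 mm wide. Inner wedge cheeks draw a flange gap up to 2.5 mm together, but ride up or jam on a larger one. Lowered, it rests on a springy pad at 0.03 to 0.045; the last 6 mm at the lug take up to 9 N and spring back unless latched.
- ring_hinge (a point): A point on the ring's hinge axis (along the stand's y): 55 mm in +x of the seat, at the same height, midway across the ring.
- ring_handle (a point): Middle of the ring's handle, a flat steel tab standing radially on the ring: 34 mm wide along the stand's y, 10 mm thick, 40 mm long; this point is 18 mm from its outer edge, 118 mm from the hinge axis. Shut: 52 mm in -x of and 52 mm above the seat, slanting 45 degrees up to the robot. Pinch its side faces (across y) from above; it can turn between the pads.
- latch (a joint): Latch hook, rad: 0 home (upright, nose over the ring's cross bar, at a rigid stop), grows as its top leans towards the robot, to 0.7; starts 0.40 to 0.58, stays where left. With the ring on its pad, from about 0.3 the nose wedges the cross bar (12 mm diameter, 79 mm in -x of the seat) down: 3 to 15 N at the tip. Home, it stays. If it goes home before the ring is down, the ring cannot close.
- latch_pivot (a point): A point on the latch's pivot axis (along the stand's y): 72 mm in -x of the seat and 40 mm below it (45 mm above the bench).
- latch_tip (a point): Middle of the upper edge of the latch's handle, a flat steel tab 26 mm wide along the stand's y, 8 mm thick, 70 mm long. 128 mm from the pivot axis; with the latch home 16 mm in -x of the pivot and 127 mm above it. Push the outer face (4 mm in -x of this point) near this edge, up and over along its arc to the stand's +x.
- spanner: Bystander: open spanner, 150 mm, lying on the stand's base plate beyond the ring.
- gasket: Bystander: spare black rubber ring, 64 mm, 5 mm thick, on the stand's base plate beyond the rail.
- jar: Bystander: amber glass jar with a steel lid, 66 mm diameter, 85 mm tall.
- tin: Bystander: open tin cup, 72 mm diameter, 75 mm tall.
- block: Bystander: wooden block 70 x 60 x 45 mm.
- hammer: Bystander: hammer, 240 mm, lying on the bench.
- driver: Bystander: screwdriver lying on the bench.

How it is judged:
By the outcome, as a careful person would: the job done as asked, in the order asked, and still so for the second after the job is handed in, with the robot touching nothing.
It also fails if it takes over 72 s, if anything falls off the work surface, if the arm or the gripper's body presses on something with over 40 N, if the wrist force passes 120 N, or if a joint passes its speed limit or range.

### The arm

A 6-joint arm with a two-finger parallel gripper is mounted at the origin on the work surface. World frame = base frame: x ahead of the robot, y to its left, z up, the work surface at z = 0. Lengths are in m, angles in rad, forces in N, time in s.
With the tool pointing down it reaches from about 0.425 to 0.95 m from the base axis. Payload 14.7 kg.
Tool frame: the origin (TCP) lies at the very end of the fingers, on their centre line; the grasp point (between the pads) lies 19 mm behind it (robot.pinch_z is the distance from the TCP to the grasp point, in m); z points along the fingers, y is the line along which they close (so a half turn about z gives the same grasp; the last joint's range is limited). The gripper opens to 85 mm and grips with 20 to 120 N. Pads are 22 mm wide; open, the fingers measure 114 mm over their backs; the gripper's body (76 mm by 85 mm) begins 54 mm behind the grasp point. The pads swing forward as they close: fully open they stand 13 mm farther back than shut.
Start: joints at [1.297, 0.48, 1.596, -0, 1.065, -0.047], TCP at [0.146, 0.633, 0.231] pointing down, gripper open.
Joint ranges: [-2.75, 2.75], [-0.82, 2.05], [0.23, 2.67], [-1.56, 4.7], [0.09, 2.69], [-2.92, 2.92]. Speed limits (rad/s): [1.89, 1.89, 2.39, 3.01, 3.01, 3.01].

### API

Orientations are given as a 3x3 rotation matrix whose columns are the frame's x, y, z axes.
In Python, from plant import robot, optics, ticket gives the robot as it stands.
- The arm moves only by the tool servo_tool, never from a script. Its argument "commands" is a list that holds one entry, the list of rows, each a list of 6 numbers: the shift along the world's x, y, z each as a share of 0.3 m, from -1 to 1, then the turn, a rotation vector about the world's x, y, z each as a share of pi rad, from -1 to 1. A call has 1 to 5 rows; each row is the pose to reach, as a shift and turn from the pose commanded when the call began, turning the shorter way round; what a row does not reach only later rows make up. A row lasts 1/8 s, in which the tool goes at most 62.5 mm and 10.7 degrees, less where a joint would pass 70% of its speed; a pose out of reach is approached as far as the arm can. A call with a number of a shift or a turn outside -1 to 1 is refused whole. A call with a gripper value outside its range is refused whole. "hand" is the opening, from 0 (shut) to 1 (fully open), set as the call begins (left out, the last holds). The fingers move at their own pace and stop on an object; "squeeze" is the grip in N (left out, the last holds). Time passes only in rows, so rows that repeat a pose let the fingers close. It gives the time, the measured TCP pose, the force, the opening and the grip force at its end, in the units of the state.
- robot.observe(): the state, without advancing time (a new reading comes with each control period).
- optics.read_camera(name): name is "side" or "top" or "wrist"; returns the picture (420x560x3 uint8, red, green, blue); there is no depth.
- optics.calibration(name): a dict with "fx", "fy", "cx", "cy" (pixels), "dist" ([k1, k2, p1, p2, k3] as OpenCV has them; the pictures are not rectified), "cam_to_world" (4x4, takes a point from camera to world coordinates). Camera axes: x right, y down, z forward; pixel columns grow to the right and rows downward; lengths in m; the calibration is good to about 2 mm. A picture is of the moment at which its call begins: read the wrist's pose just before it. calibration takes no time and is no camera call; for the wrist camera it gives the pose at the moment of the call.
- ticket.close_job(): hands the job in; it is judged then, once.
The state is a dict: "time_s": time; "joints": joint angles; "qvel": joint speeds; "joint_efforts": joint torques, N m; "tcp_pos": TCP position; "eef_rot": TCP orientation; "wrist_force": force on the tool from outside, world axes, zero at the start; "wrist_torque": the same for the moment, N m; "opening": finger opening in m; "gripper_force": force on a finger pad.
Only numpy, scipy, OpenCV 4.12 (cv2) and the standard library are available. Lean on these libraries where they do the work, as an engineer would, in place of code of your own. Each camera call takes 0.05 s, during which the arm holds its last target. There are 200 camera calls.

## Working session

There is one attempt and no reset: what is moved stays moved. The work goes in short steps, Python scripts to look and compute and a tool call to move; the robot and the scene stay as the last step left them, time stands still between calls to the robot, and variables do not carry over. Pictures are saved under pics/ and viewed, at most 10 in all, crops included, and the job is handed in when it is done.

Besides the shell and the picture viewer there is one more tool, called after "Call:" as name(argument=value, ...), one argument or row to a line, values as JSON. servo_tool: Moves the arm, as the interface text tells. Its arguments: {"type":"object","properties":{"commands":{"type":"array"},"hand":{"type":"number"},"squeeze":{"type":"number"}},"required":["commands"]}

```bash
mkdir -p pics; cat > h.py <<'E'
import numpy as np, cv2
from plant import robot, optics, ticket
def snap(n,f):
    c=optics.calibration(n); im=optics.read_camera(n); cv2.imwrite(f'pics/{f}.png',im[:,:,::-1]); return im,c
def K(c): return np.array([[c['fx'],0,c['cx']],[0,c['fy'],c['cy']],[0,0,1.]])
def ray(c,p):
    u=cv2.undistortPoints(np.array([[p]],float),K(c),np.array(c['dist'],float))[0,0]
    T=np.array(c['cam_to_world']); return T[:3,3],T[:3,:3]@np.array([u[0],u[1],1])
def onz(c,p,z):
    o,d=ray(c,p); return o+d*(z-o[2])/d[2]
def proj(c,P):
    T=np.linalg.inv(np.array(c['cam_to_world'])); 
    return cv2.projectPoints(np.array(P,float).reshape(-1,3),cv2.Rodrigues(T[:3,:3])[0],T[:3,3],K(c),np.array(c['dist'],float))[0][:,0]
def tri(cs,ps):
    A=np.zeros((3,3));b=np.zeros(3)
    for c,p in zip(cs,ps):
        o,d=ray(c,p);d/=np.linalg.norm(d);M=np.eye(3)-np.outer(d,d);A+=M;b+=M@o
    return np.linalg.solve(A,b)
E
python3 - <<'E'
from h import *
a,ca=snap('top','top0');b,cb=snap('side','side0')
for c in (ca,cb): print(np.round(c['cam_to_world'],3).tolist(),c['fx'],c['dist'])
s=robot.observe();print(s['tcp_pos'],np.round(s['eef_rot'],3),s['wrist_force'],robot.pinch_z)
E
```

```text
[[0.013, -0.984, 0.178, 0.295], [-1.0, -0.011, 0.008, 0.022], [-0.006, -0.178, -0.984, 1.528], [0.0, 0.0, 0.0, 1.0]] 431.6318639021959 [-0.08158144  0.          0.          0.          0.        ]
[[0.994, -0.061, 0.092, 0.41], [-0.11, -0.641, 0.76, -0.92], [0.013, -0.765, -0.644, 0.923], [0.0, 0.0, 0.0, 1.0]] 441.3940694678908 [0.04640031 0.         0.         0.         0.        ]
[0.14603233 0.63298253 0.23073361] [[-0.974  0.225 -0.   ]
 [ 0.225  0.974 -0.001]
 [ 0.    -0.001 -1.   ]] [ 0.53704759 -0.98109049 -0.01314175] 0.0187
```

View pics/top0.png

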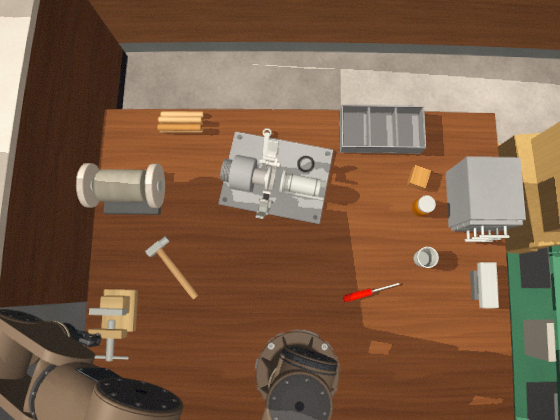

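View pics/side0.png

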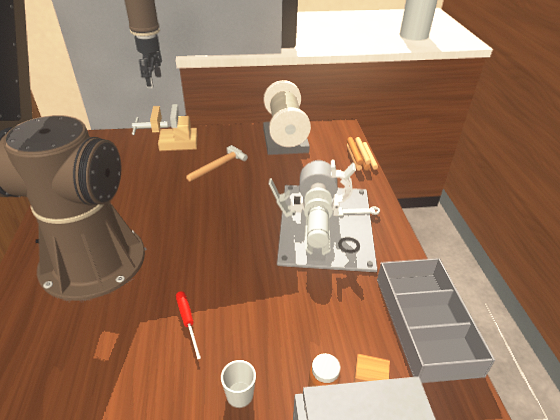

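The top view shows the stand plate with corners near (234,133), (333,150), (321,222), (219,205). The canister is on the right (-y), the drum on the left, the hinge at the top and the latch at about (263,208). The side view agrees.

```bash
cat > m.py <<'E'
from h import *
def fit(P,Q):
    mp=P.mean(0);mq=Q.mean(0);a,b=(P-mp).T,(Q-mq).T
    th=np.arctan2((a[0]*b[1]-a[1]*b[0]).sum(),(a*b).sum());R=np.array([[np.cos(th),-np.sin(th)],[np.sin(th),np.cos(th)]])
    return th,mq-R@mp
E
python3 - <<'E'
from m import *
a=cv2.imread('pics/top0.png');c=optics.calibration('top')
hsv=cv2.cvtColor(a,cv2.COLOR_BGR2HSV)
m=((hsv[...,1]<60)&(hsv[...,2]>70)).astype(np.uint8)*255
w=np.zeros_like(m);w[120:235,205:345]=m[120:235,205:345]
w=cv2.morphologyEx(w,cv2.MORPH_OPEN,np.ones((3,3)))
cs=max(cv2.findContours(w,0,2)[0],key=cv2.contourArea)
# refine corners: fit lines to contour points near guessed edges
G=np.array([[234,133],[333,150],[321,222],[219,205]],float);L=[]
pts=cs[:,0].astype(float)
for i in range(4):
    p,q=G[i],G[(i+1)%4];d=(q-p)/np.linalg.norm(q-p);n=np.array([-d[1],d[0]])
    t=(pts-p)@d;s=(pts-p)@n;k=(abs(s)<3.5)&(t>6)&(t<np.linalg.norm(q-p)-6)
    l=cv2.fitLine(pts[k].astype(np.float32),cv2.DIST_HUBER,0,.01,.01).ravel();print(k.sum());L.append(np.cross([l[2],l[3],1],[l[2]+l[0],l[3]+l[1],1]))
C=[]
for i in range(4):
    x=np.cross(L[i-1],L[i]);C.append(x[:2]/x[2])
C=np.array(C);print(C.round(1))
W=np.array([onz(c,p,.012)[:2] for p in C]);print(W.round(4),[np.linalg.norm(W[i]-W[i-1]).round(4) for i in range(4)])
S=np.array([[.17,.17],[.17,-.2],[-.11,-.2],[-.11,.17]])
th,t=fit(S,W);R=np.array([[np.cos(th),-np.sin(th)],[np.sin(th),np.cos(th)]]);print(th,t,((S@R.T+t-W)*1000).round(1).tolist())
import json;json.dump([th,*t],open('st.json','w'))
def w3(x,y,z): return [*(R@[x,y]+t),z]
for n in('top','side'):
    im=cv2.imread(f'pics/{n}0.png');c=optics.calibration(n)
    f=4
    o=proj(c,[w3(0,0,.05)])[0].astype(int)-[75,65];im=cv2.resize(im[o[1]:o[1]+140,o[0]:o[0]+190],None,fx=f,fy=f,interpolation=2)
    for P in [*[(x,y,.012) for x,y in S],(0,0,.085),(.055,0,.085),(-.072,0,.045)]:
        p=(proj(c,[w3(*P)])[0]-o)*f+f/2;cv2.circle(im,tuple(int(v) for v in p),3,(0,0,255),1)
    print(n,o);cv2.imwrite(f'pics/{n}z.png',im)
E
```

```text
36
22
36
20
[[234.9 131.4]
 [332.8 149.7]
 [318.1 223.2]
 [217.8 203.7]]
[[ 0.8521  0.238 ]
 [ 0.7849 -0.1239]
 [ 0.5126 -0.0701]
 [ 0.5787  0.2896]] [np.float64(0.2782), np.float64(0.368), np.float64(0.2776), np.float64(0.3657)]
-0.18559863196904816 [0.65534626 0.10367586] [[1.7, 1.4], [0.6, -0.4], [-2.2, -2.5], [-0.1, 1.5]]
top [194 115]
side [241 143]
```

View pics/topz.png

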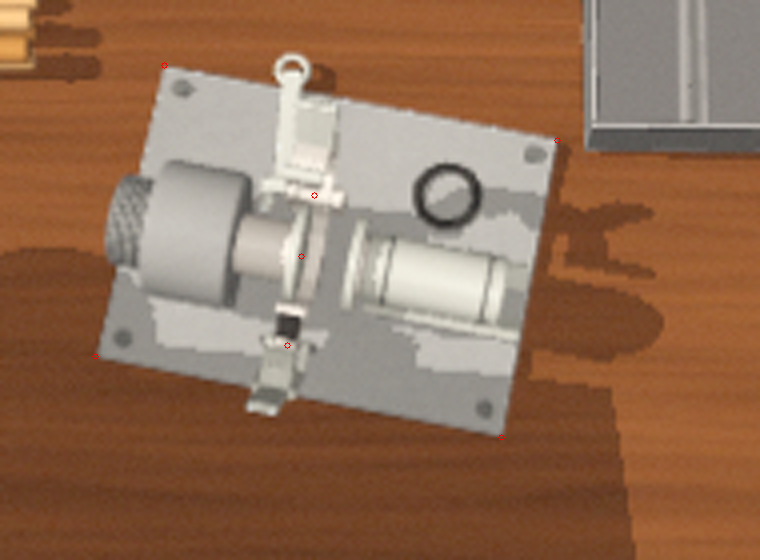

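View pics/sidez.png

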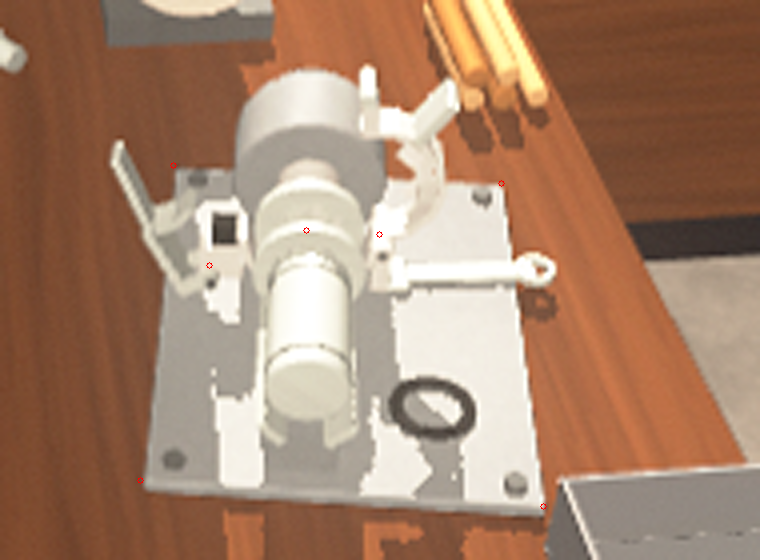

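The overlaid seat, hinge and pivot points lie on the parts to within a few mm. The latch tip leans towards the robot at side crop (118,145), and the ring is up at about (440,105). Next I'll move over the stand and take a wrist view on the way.

Call:
servo_tool(
  commands=[
    [[0.8, -1, 0.3, 0, 0, 0.013], [0.8, -1, 0.3, 0, 0, 0.013], [0.8, -1, 0.3, 0, 0, 0.013], [0.8, -1, 0.3, 0, 0, 0.013], [0.8, -1, 0.3, 0, 0, 0.013]],
  ],
  hand=0,
)

```text
time_s: 0.72
tcp_pos: [0.337, 0.394, 0.3029]
eef_rot: [[-0.983, 0.185, -0.0], [0.185, 0.983, -0.0], [0.0, -0.0, -1.0]]
wrist_force: [1.6, -0.1, -0.6]
opening: 0.0003
gripper_force: 0.0
```

Call:
servo_tool(
  commands=[
    [[0.5, -1, 0.2, 0, 0, 0], [0.5, -1, 0.2, 0, 0, 0], [0.5, -1, 0.2, 0, 0, 0], [0.5, -1, 0.2, 0, 0, 0], [0.5, -1, 0.2, 0, 0, 0]],
  ],
)

```text
time_s: 1.35
tcp_pos: [0.4742, 0.1187, 0.358]
eef_rot: [[-0.983, 0.185, 0.0], [0.185, 0.983, 0.0], [-0.0, 0.0, -1.0]]
wrist_force: [0.5, 0.9, 0.3]
opening: -0.0004
gripper_force: 0.0
```

```bash
python3 - <<'E'
from h import *
s=robot.observe();print(s['time_s'],s['tcp_pos'],np.round(s['eef_rot'],3),s['wrist_force'],s['opening'])
im,c=snap('wrist','w1');print(np.round(c['cam_to_world'],3).tolist(),c['fx'])
E
```

```text
1.35 [0.47420976 0.11867956 0.35795599] [[-0.983  0.185  0.   ]
 [ 0.185  0.983  0.   ]
 [-0.     0.    -1.   ]] [0.45518834 0.88179687 0.28046834] -0.0003539020678129936
[[0.184, 0.943, 0.276, 0.405], [0.983, -0.177, -0.051, 0.131], [0.001, 0.281, -0.96, 0.501], [0.0, 0.0, 0.0, 1.0]] 296.12172272147734
```

View pics/w1.png

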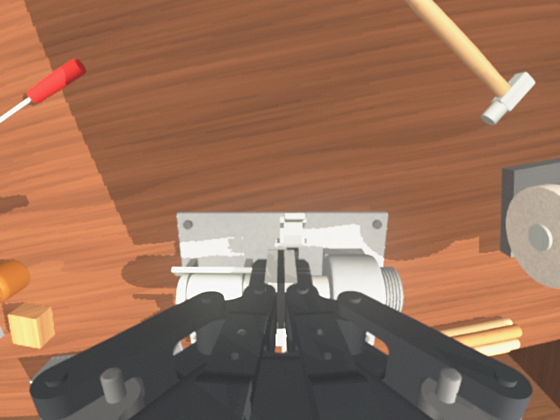

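The wrist view shows the plate's near edge at row 213 (corners (177,213) and (388,213)), the latch tab near (293,222), and the canister's rail end at the left near column 178.

```bash
python3 - <<'E'
from h import *
import json
th,tx,ty=json.load(open('st.json'));c=optics.calibration('wrist')
A=onz(c,(176.5,212.5),.012);B=onz(c,(388,212.5),.012);print(A,B,np.linalg.norm(A-B))
th2=np.arctan2(*(B-A)[:2]*[-1,1]) if 0 else -np.arctan2((B-A)[0],(B-A)[1]);print(th,th2)
R=lambda a:np.array([[np.cos(a),-np.sin(a)],[np.sin(a),np.cos(a)]])
m=(A+B)[:2]/2; print('origin from near edge',m-R(th)@[-.11,-.015], 'vs',tx,ty)
w=lambda x,y,z:[*(R(th)@[x,y]+[tx,ty]),z]
print(proj(c,[w(-.11,-.2,.012),w(-.11,.17,.012),w(-.12,0,.165)]).round(1))
# latch tip: two view from side crop & top crop; ring handle
ct,cs=optics.calibration('top'),optics.calibration('side')
for nm,pt,ps in[('latch',(262,405),(118,145)),('handle',(318,108),(447,92))]:
    P=tri([ct,cs],[np.array(pt)/4+[194,115],np.array(ps)/4+[241,143]])
    L=R(th).T@(P[:2]-[tx,ty]);print(nm,P.round(3),'stand',L.round(3))
for lat in(.4,.5,.58):
    a=np.arctan2(16,127)+lat;P=w(-.072-.128*np.sin(a),0,.045+.128*np.cos(a));print(lat,np.round(P,3),[((proj(q,[P])[0]-o)*4).round(0).tolist() for q,o in((ct,[194,115]),(cs,[241,143]))])
for r in(.95,1.1,1.25,1.4):
    a=np.arctan2(52,107)+r   # angle above -x
    P=w(.055-.118*np.cos(a),0,.085+.118*np.sin(a));print(r,np.round(P,3),[((proj(q,[P])[0]-o)*4).round(0).tolist() for q,o in((ct,[194,115]),(cs,[241,143]))])
E
```

```text
[ 0.51734427 -0.08008435  0.012     ] [0.58586477 0.28162663 0.012     ] 0.36814384600148164
-0.18559863196904816 -0.1872159879926712
origin from near edge [0.6624834  0.09521469] vs 0.6553462615598914 0.10367586116192583
[[179.5 207.9]
 [393.  207.6]
 [300.9 233.8]]
latch [0.514 0.128 0.155] stand [-0.143 -0.003]
handle [0.743 0.084 0.217] stand [ 0.09  -0.003]
0.4 [0.521 0.129 0.156] [[261.0, 394.0], [126.0, 143.0]]
0.5 [0.511 0.131 0.149] [[259.0, 408.0], [112.0, 149.0]]
0.58 [0.503 0.132 0.142] [[257.0, 419.0], [101.0, 156.0]]
0.95 [0.69  0.097 0.201] [[301.0, 177.0], [366.0, 104.0]]
1.1 [0.707 0.094 0.203] [[306.0, 155.0], [391.0, 103.0]]
1.25 [0.725 0.091 0.202] [[310.0, 135.0], [415.0, 106.0]]
1.4 [0.742 0.087 0.198] [[315.0, 116.0], [439.0, 111.0]]
```

```bash
python3 - <<'E'
from h import *
import json
th=-.186;t=np.array([.660,.098]);json.dump([th,*t],open('st.json','w'))
R=np.array([[np.cos(th),-np.sin(th)],[np.sin(th),np.cos(th)]])
ct,cs=optics.calibration('top'),optics.calibration('side')
for nm,P in[('end top edge',onz(ct,np.array([503,290])/4+[194,115],.085)),('flange face edge',onz(ct,np.array([346,270])/4+[194,115],.085)),('tri end',tri([ct,cs],[np.array([501,290])/4+[194,115],np.array([309,392])/4+[241,143]]))]:
    print(nm,P.round(3),(R.T@(P[:2]-t)).round(3))
w=lambda x,y:R@[x,y]+t
for y in(-.24,-.22,-.13,0):print(y,w(0,y).round(4))
E
```

```text
end top edge [ 0.626 -0.071  0.085] [-0.003 -0.173]
flange face edge [0.642 0.064 0.085] [-0.012 -0.037]
tri end [ 0.627 -0.07   0.082] [-0.002 -0.171]
-0.24 [ 0.6156 -0.1379]
-0.22 [ 0.6193 -0.1182]
-0.13 [ 0.636  -0.0298]
0 [0.66  0.098]
```

Call:
servo_tool(
  commands=[
    [[0.475, -0.84, -0.35, 0, 0, 0], [0.475, -0.84, -0.35, 0, 0, 0], [0.475, -0.84, -0.35, 0, 0, 0], [0.475, -0.84, -0.35, 0, 0, 0], [0.475, -0.84, -0.35, 0, 0, 0]],
  ],
)

```text
time_s: 2.02
tcp_pos: [0.6168, -0.1333, 0.2514]
eef_rot: [[-0.983, 0.185, -0.001], [0.185, 0.983, 0.0], [0.001, 0.0, -1.0]]
wrist_force: [0.9, 0.3, 0.6]
opening: -0.0003
gripper_force: 0.0
```

```bash
python3 - <<'E'
from h import *
s=robot.observe();print(s['time_s'],s['tcp_pos'],s['wrist_force'])
im,c=snap('wrist','w2')
E
```

```text
2.025 [ 0.61679935 -0.13326808  0.25144678] [0.89705265 0.3497916  0.60469631]
```

View pics/w2.png

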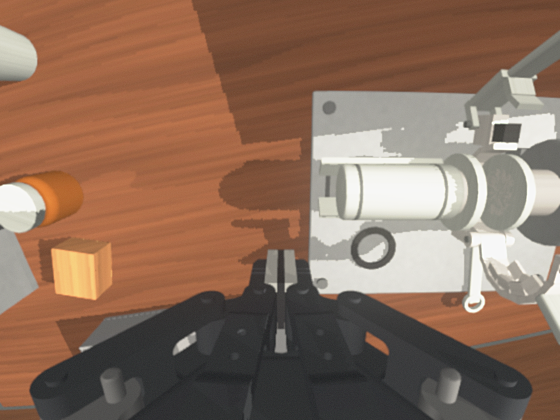

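The wrist view shows the plate's -y edge from (313,92) to (309,293). The canister's end is at column 340, row 192, with the fixed flange at about (505,190) and the gasket at (373,247), clear of the path.

```bash
python3 - <<'E'
from h import *
th=-.186;t=np.array([.660,.098])
R=np.array([[np.cos(th),-np.sin(th)],[np.sin(th),np.cos(th)]]);c=optics.calibration('wrist')
A=onz(c,(313,91.5),.012);B=onz(c,(309,293),.012);d=(B-A)[:2];print(A,B,np.linalg.norm(d),np.arctan2(d[1],d[0]))
print('origin', (A+B)[:2]/2-R@[.03,-.2], A[:2]-R@[-.11,-.2])
for n,p,z in[('end',(341,192),.09),('canflange face top',(479,180),.127),('fixed flange face',(488,190),.127),('axis',(390,191),.115),('hinge bar mid',(488,240),.085)]:
    P=onz(c,p,z);print(n,P.round(4),(R.T@(P[:2]-t)).round(4))
E
```

```text
[ 0.51643379 -0.0800086   0.012     ] [ 0.78660262 -0.12874536  0.012     ] 0.2745295452777277 -0.17847425747592993
origin [0.65902153 0.09772126] [0.66152236 0.09619953]
end [ 0.6259 -0.0763  0.09  ] [-0.0012 -0.1776]
canflange face top [0.6288 0.0466 0.127 ] [-0.0211 -0.0563]
fixed flange face [0.6401 0.0554 0.127 ] [-0.0117 -0.0455]
axis [ 0.6273 -0.0336  0.115 ] [-0.0078 -0.1354]
hinge bar mid [0.7141 0.085  0.085 ] [ 0.0556 -0.0028]
```

Call:
servo_tool(
  commands=[
    [[0, 0, -0.6, 0, 0, 0], [0, 0, -0.6, 0, 0, 0], [0, 0, -0.6, 0, 0, 0], [0, 0, -0.6, 0, 0, 0]],
  ],
)

```text
time_s: 2.58
tcp_pos: [0.6132, -0.1305, 0.0689]
eef_rot: [[-0.983, 0.185, -0.008], [0.185, 0.983, 0.002], [0.008, 0.001, -1.0]]
wrist_force: [-0.2, -0.2, 0.6]
opening: -0.0007
gripper_force: 0.0
```

Call:
servo_tool(
  commands=[
    [[0.003, 0.016, 0.003, 0, 0, 0], [0.006, 0.033, 0.003, 0, 0, 0], [0.009, 0.049, 0.003, 0, 0, 0], [0.012, 0.066, 0.003, 0, 0, 0], [0.0138, 0.074, 0.003, 0, 0, 0]],
  ],
)

```text
time_s: 3.2
tcp_pos: [0.6206, -0.1087, 0.0739]
eef_rot: [[-0.983, 0.185, 0.0], [0.185, 0.983, -0.0], [-0.0, 0.0, -1.0]]
wrist_force: [-0.1, -0.7, 0.0]
opening: -0.0001
gripper_force: 0.0
```

Call:
servo_tool(
  commands=[
    [[0.0015, 0.008, 0, 0, 0, 0], [0.003, 0.016, 0, 0, 0, 0], [0.0045, 0.024, 0, 0, 0, 0], [0.006, 0.032, 0, 0, 0, 0], [0.0075, 0.04, 0, 0, 0, 0]],
  ],
)

```text
time_s: 3.82
tcp_pos: [0.6227, -0.097, 0.0735]
eef_rot: [[-0.983, 0.185, -0.0], [0.185, 0.983, -0.0], [0.0, -0.0, -1.0]]
wrist_force: [0.3, 0.7, 0.8]
opening: 0.0001
gripper_force: 0.0
```

Call:
servo_tool(
  commands=[
    [[0.0015, 0.008, 0, 0, 0, 0], [0.003, 0.016, 0, 0, 0, 0], [0.0045, 0.024, 0, 0, 0, 0], [0.006, 0.032, 0, 0, 0, 0], [0.0075, 0.04, 0, 0, 0, 0]],
  ],
)

```text
time_s: 4.45
tcp_pos: [0.6251, -0.0858, 0.0738]
eef_rot: [[-0.983, 0.185, 0.0], [0.185, 0.983, -0.001], [-0.001, -0.001, -1.0]]
wrist_force: [-0.8, -7.9, 4.1]
opening: -0.0
gripper_force: 3.6
```

Call:
servo_tool(
  commands=[
    [[0.0014, 0.0075, 0, 0, 0, 0], [0.0028, 0.015, 0, 0, 0, 0], [0.0042, 0.0225, 0, 0, 0, 0], [0.0056, 0.03, 0, 0, 0, 0], [0.007, 0.037, 0, 0, 0, 0]],
  ],
)

```text
time_s: 5.08
tcp_pos: [0.6272, -0.0747, 0.0738]
eef_rot: [[-0.983, 0.185, 0.0], [0.185, 0.983, -0.001], [-0.001, -0.001, -1.0]]
wrist_force: [-1.3, -8.2, 4.1]
opening: -0.0
gripper_force: 3.8
```

```bash
python3 - <<'E'
from h import *
im,c=snap('top','t2');im=im[150:205,250:325,::-1]
cv2.imwrite('pics/t2z.png',cv2.resize(im,None,fx=10,fy=10,interpolation=2))
E
```

```text
(no output)
```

View pics/t2z.png

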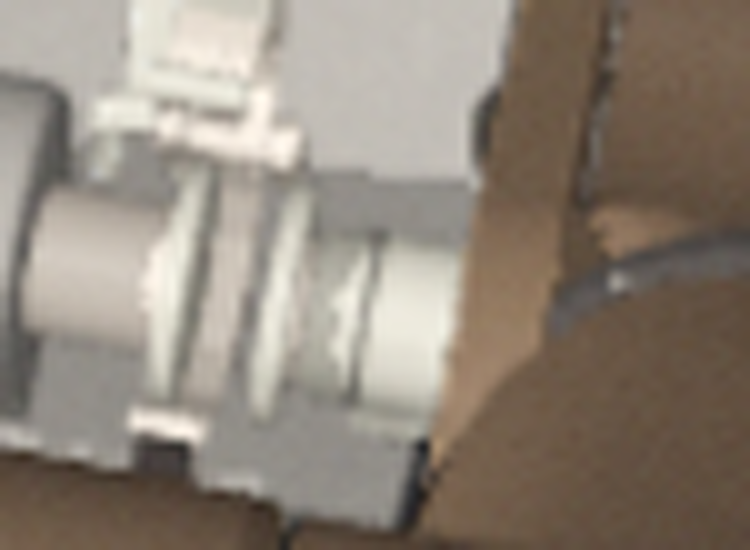

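The crop shows the fixed flange edge at column 195 and the canister flange edge at about column 258, which is 6.3 px or roughly 20 mm of gap left.

Call:
servo_tool(
  commands=[
    [[0.0015, 0.008, 0, 0, 0, 0], [0.003, 0.016, 0, 0, 0, 0], [0.0045, 0.024, 0, 0, 0, 0], [0.006, 0.032, 0, 0, 0, 0], [0.0075, 0.04, 0, 0, 0, 0]],
  ],
)

```text
time_s: 5.75
tcp_pos: [0.6295, -0.0628, 0.0739]
eef_rot: [[-0.983, 0.185, 0.001], [0.185, 0.983, -0.001], [-0.001, -0.001, -1.0]]
wrist_force: [-1.5, -9.0, 5.2]
opening: -0.0001
gripper_force: 4.3
```

Call:
servo_tool(
  commands=[
    [[0.0009, 0.005, 0, 0, 0, 0], [0.0018, 0.01, 0, 0, 0, 0]],
  ],
)

```text
time_s: 6.0
tcp_pos: [0.6301, -0.0598, 0.0739]
eef_rot: [[-0.983, 0.185, 0.001], [0.185, 0.983, -0.001], [-0.001, -0.001, -1.0]]
wrist_force: [-1.6, -8.4, 4.8]
opening: 0.0002
gripper_force: 4.6
```

Call:
servo_tool(
  commands=[
    [[0.0005, 0.003, 0, 0, 0, 0], [0.0009, 0.005, 0, 0, 0, 0]],
  ],
)

```text
time_s: 6.25
tcp_pos: [0.6304, -0.0584, 0.0739]
eef_rot: [[-0.983, 0.185, 0.001], [0.185, 0.983, -0.001], [-0.001, -0.001, -1.0]]
wrist_force: [-2.2, -9.0, 5.4]
opening: 0.0001
gripper_force: 4.7
```

Call:
servo_tool(
  commands=[
    [[0.0005, 0.003, 0, 0, 0, 0]],
  ],
)

```text
time_s: 6.38
tcp_pos: [0.6305, -0.0575, 0.0739]
eef_rot: [[-0.983, 0.185, 0.001], [0.185, 0.983, -0.001], [-0.001, -0.001, -1.0]]
wrist_force: [-2.0, -8.9, 6.6]
opening: -0.0002
gripper_force: 4.8
```

Call:
servo_tool(
  commands=[
    [[0.0005, 0.003, 0, 0, 0, 0], [0.0009, 0.005, 0, 0, 0, 0]],
  ],
)

```text
time_s: 6.62
tcp_pos: [0.6308, -0.056, 0.074]
eef_rot: [[-0.983, 0.185, 0.001], [0.185, 0.983, -0.001], [-0.001, -0.001, -1.0]]
wrist_force: [-2.0, -10.3, 5.7]
opening: 0.0004
gripper_force: 5.0
```

Call:
servo_tool(
  commands=[
    [[0.0005, 0.003, 0, 0, 0, 0], [0.0009, 0.005, 0, 0, 0, 0]],
  ],
)

```text
time_s: 6.88
tcp_pos: [0.6311, -0.0545, 0.074]
eef_rot: [[-0.983, 0.185, 0.001], [0.185, 0.983, -0.001], [-0.001, -0.001, -1.0]]
wrist_force: [-1.9, -9.8, 7.0]
opening: -0.0003
gripper_force: 5.2
```

Call:
servo_tool(
  commands=[
    [[0.0005, 0.003, 0, 0, 0, 0], [0.0009, 0.005, 0, 0, 0, 0]],
  ],
)

```text
time_s: 7.12
tcp_pos: [0.6314, -0.0531, 0.074]
eef_rot: [[-0.983, 0.185, 0.001], [0.185, 0.983, -0.001], [-0.001, -0.001, -1.0]]
wrist_force: [-1.4, -9.1, 6.6]
opening: -0.0002
gripper_force: 5.5
```

Call:
servo_tool(
  commands=[
    [[0.0005, 0.003, 0, 0, 0, 0], [0.0011, 0.006, 0, 0, 0, 0]],
  ],
)

```text
time_s: 7.38
tcp_pos: [0.6317, -0.0513, 0.0741]
eef_rot: [[-0.983, 0.185, 0.001], [0.185, 0.983, -0.001], [-0.001, -0.001, -1.0]]
wrist_force: [-1.7, -10.9, 7.4]
opening: -0.0003
gripper_force: 5.8
```

Call:
servo_tool(
  commands=[
    [[0.0005, 0.003, 0, 0, 0, 0], [0.0011, 0.006, 0, 0, 0, 0]],
  ],
)

```text
time_s: 7.62
tcp_pos: [0.6321, -0.0496, 0.0741]
eef_rot: [[-0.983, 0.185, 0.001], [0.185, 0.983, -0.001], [-0.001, -0.001, -1.0]]
wrist_force: [-1.5, -11.0, 8.4]
opening: 0.0002
gripper_force: 6.1
```

```bash
python3 - <<'E'
from h import *
a,_=snap('top','t3');b,_=snap('side','s3')
A=cv2.resize(a[150:200,250:325,::-1],(500,333),interpolation=2);B=cv2.resize(b[165:260,285:345,::-1],(300,475),interpolation=2)
o=np.zeros((480,800,3),np.uint8);o[:333,:500]=A;o[:475,500:]=B;cv2.imwrite('pics/c3.png',o)
E
```

```text
(no output)
```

View pics/c3.png

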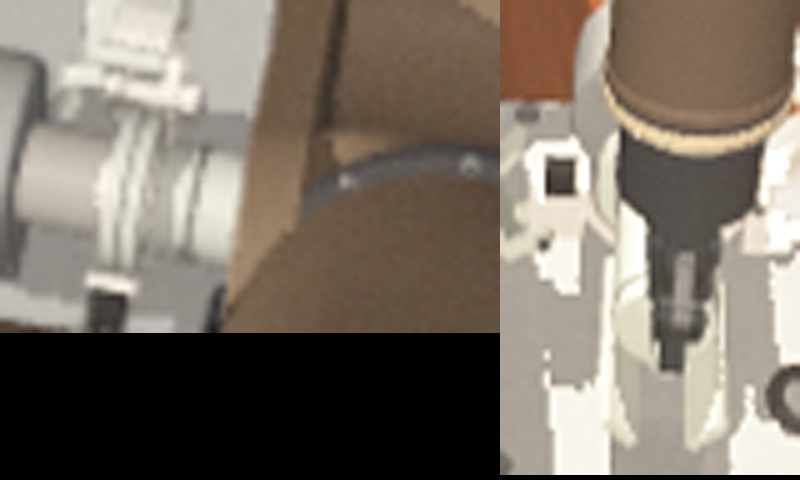

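The flanges now look nearly closed: there is only a thin dark line at columns 128–133 of the crop, so at most 2–3 mm remain. I'll continue in small steps.

Call:
servo_tool(
  commands=[
    [[0.0004, 0.002, 0, 0, 0, 0], [0.0007, 0.004, 0, 0, 0, 0]],
  ],
)

```text
time_s: 7.98
tcp_pos: [0.6323, -0.0484, 0.0742]
eef_rot: [[-0.983, 0.185, 0.001], [0.185, 0.983, -0.001], [-0.001, -0.001, -1.0]]
wrist_force: [-2.4, -9.8, 8.1]
opening: 0.0001
gripper_force: 6.3
```

Call:
servo_tool(
  commands=[
    [[0.0004, 0.002, 0, 0, 0, 0], [0.0007, 0.004, 0, 0, 0, 0]],
  ],
)

```text
time_s: 8.22
tcp_pos: [0.6326, -0.0473, 0.0742]
eef_rot: [[-0.983, 0.185, 0.001], [0.185, 0.983, -0.001], [-0.001, -0.001, -1.0]]
wrist_force: [-2.2, -14.8, 8.3]
opening: 0.0001
gripper_force: 7.4
```

Call:
servo_tool(
  commands=[
    [[0.0002, 0.001, 0, 0, 0, 0], [0.0002, 0.001, 0, 0, 0, 0]],
  ],
)

```text
time_s: 8.48
tcp_pos: [0.6326, -0.0473, 0.0742]
eef_rot: [[-0.983, 0.185, 0.001], [0.185, 0.983, -0.002], [-0.001, -0.001, -1.0]]
wrist_force: [-3.1, -14.7, 8.6]
opening: -0.0002
gripper_force: 7.4
```

Call:
servo_tool(
  commands=[
    [[0.0002, 0.001, 0, 0, 0, 0], [0.0003, 0.0017, 0, 0, 0, 0]],
  ],
)

```text
time_s: 8.72
tcp_pos: [0.6326, -0.0471, 0.0742]
eef_rot: [[-0.983, 0.185, 0.001], [0.185, 0.983, -0.002], [-0.001, -0.002, -1.0]]
wrist_force: [-3.5, -18.0, 8.5]
opening: -0.0
gripper_force: 8.5
```

The stop is felt: 0.5 mm commanded gave only 0.2 mm of motion and 18 N. Now I'll back off and lift.

Call:
servo_tool(
  commands=[
    [[-0.018, -0.1, 0.0, 0, 0, 0], [-0.018, -0.1, 0.2, 0, 0, 0], [-0.018, -0.1, 0.4, 0, 0, 0], [-0.018, -0.1, 0.6, 0, 0, 0], [-0.018, -0.1, 0.75, 0, 0, 0]],
  ],
)

```text
time_s: 9.35
tcp_pos: [0.6271, -0.0753, 0.3015]
eef_rot: [[-0.983, 0.185, 0.002], [0.185, 0.983, -0.0], [-0.002, 0.0, -1.0]]
wrist_force: [1.2, 1.2, -0.1]
opening: -0.0
gripper_force: 0.0
```

Call:
servo_tool(
  commands=[
    [[0.12, 0.15, 0, 0, 0, 0], [0.12, 0.15, 0, 0, 0, 0]],
  ],
  hand=0.7,
  squeeze=25,
)

```text
time_s: 9.6
tcp_pos: [0.6646, -0.0278, 0.299]
eef_rot: [[-0.983, 0.183, 0.002], [0.183, 0.983, 0.001], [-0.002, 0.001, -1.0]]
wrist_force: [0.3, 0.1, -0.5]
opening: 0.0357
gripper_force: 0.0
```

```bash
python3 - <<'E'
from h import *
s=robot.observe();print(s['time_s'],s['tcp_pos'],s['wrist_force'])
im,c=snap('wrist','w4')
E
```

```text
9.6 [ 0.66455103 -0.02782681  0.29897257] [ 0.25943982  0.06103727 -0.45780969]
```

View pics/w4.png

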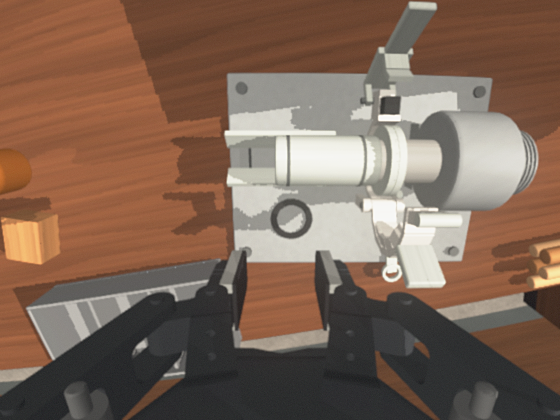

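The view shows the flanges touching (columns 385–395), the ring's handle tab at columns 398–444 with its outer edge at row ~283, the cross bar at (440,219), and the latch tip edge at (407–436, 5).

```bash
python3 - <<'E'
from h import *
th=-.186;t=np.array([.660,.0975])
R=np.array([[np.cos(th),-np.sin(th)],[np.sin(th),np.cos(th)]]);c=optics.calibration('wrist')
for n,p,z in[('hL',(408,283),.216),('hR',(443,282),.216),('lL',(407,5),.15),('lR',(436,5),.15),('flange',(390,125),.127)]:
    P=onz(c,p,z);print(n,P.round(4),(R.T@(P[:2]-t)).round(4))
for r in(1.1,1.2,1.3,1.4):
    a=.4955+r;b=.452+r
    f=lambda rr,a,y:[*(R@[.055-rr*np.cos(a),y]+t),.085+rr*np.sin(a)]
    print(r,proj(c,[f(.136,a,-.017),f(.136,a,.017)]).round(0).tolist(),np.round(f(.118,b,0),4))
for l in(.4,.45,.5,.55):
    a=.125+l;print(l,proj(c,[[*(R@[-.072-.128*np.sin(a),y]+t),.045+.128*np.cos(a)] for y in(-.013,.013)]).round(0).tolist(),-.072-.128*np.sin(a),.045+.128*np.cos(a))
E
```

```text
hL [0.7418 0.0682 0.216 ] [ 0.0858 -0.0137]
hR [0.7471 0.0991 0.216 ] [0.0853 0.0177]
lL [0.5104 0.1125 0.15  ] [-0.1497 -0.0129]
lR [0.5141 0.1387 0.15  ] [-0.151   0.0135]
flange [0.6128 0.0947 0.127 ] [-0.0459 -0.0115]
1.1 [[411.0, 256.0], [451.0, 256.0]] [0.7119 0.0877 0.203 ]
1.2 [[408.0, 271.0], [447.0, 270.0]] [0.7235 0.0856 0.2026]
1.3 [[405.0, 283.0], [443.0, 283.0]] [0.7349 0.0834 0.2011]
1.4 [[401.0, 294.0], [439.0, 294.0]] [0.7462 0.0813 0.1984]
0.4 [[408.0, 19.0], [437.0, 21.0]] -0.13615526459824612 0.15576146452773648
0.45 [[407.0, 14.0], [436.0, 15.0]] -0.14161085320750624 0.15241661470984375
0.5 [[406.0, 9.0], [434.0, 10.0]] -0.14689245093637915 0.1488032792966679
0.55 [[405.0, 4.0], [433.0, 6.0]] -0.15198685654114558 0.1449304897449532
```

Call:
servo_tool(
  commands=[
    [[0.237, 0.375, 0, 0, 0, 0], [0.237, 0.375, 0, 0, 0, 0], [0.237, 0.375, 0, 0, 0, 0]],
  ],
)

```text
time_s: 10.02
tcp_pos: [0.7346, 0.0849, 0.2973]
eef_rot: [[-0.983, 0.182, -0.001], [0.182, 0.983, 0.0], [0.001, 0.0, -1.0]]
wrist_force: [-0.1, -0.4, -0.2]
opening: 0.0602
gripper_force: 0.0
```

Call:
servo_tool(
  commands=[
    [[0, -0.004, -0.15, 0, 0, 0], [0, -0.004, -0.25, 0, 0, 0], [0, -0.004, -0.33, 0, 0, 0], [0, -0.004, -0.383, 0, 0, 0], [0, -0.004, -0.383, 0, 0, 0]],
  ],
)

```text
time_s: 10.65
tcp_pos: [0.7331, 0.0801, 0.1826]
eef_rot: [[-0.983, 0.185, -0.002], [0.185, 0.983, -0.0], [0.002, -0.001, -1.0]]
wrist_force: [0.3, -0.4, 0.1]
opening: 0.0598
gripper_force: 0.0
```

Call:
servo_tool(
  commands=[
    [[0, 0, 0, 0, 0, 0], [0, 0, 0, 0, 0, 0], [0, 0, 0, 0, 0, 0], [0, 0, 0, 0, 0, 0]],
  ],
  hand=0.3,
  squeeze=25,
)

```text
time_s: 11.15
tcp_pos: [0.7362, 0.0872, 0.1862]
eef_rot: [[-0.983, 0.184, 0.006], [0.184, 0.983, 0.008], [-0.005, 0.009, -1.0]]
wrist_force: [8.3, 39.8, 1.6]
opening: 0.0338
gripper_force: 25.1
```

Call:
servo_tool(
  commands=[
    [[0.006, 0.02, 0, 0, 0, 0], [0.006, 0.023, 0, 0, 0, 0]],
  ],
)

```text
time_s: 11.4
tcp_pos: [0.737, 0.0878, 0.186]
eef_rot: [[-0.983, 0.184, 0.003], [0.184, 0.983, -0.001], [-0.003, 0.0, -1.0]]
wrist_force: [0.4, -5.4, 6.9]
opening: 0.0333
gripper_force: 26.3
```

```bash
cat > arc.py <<'E'
import numpy as np,sys
r,a0,a1,n=map(float,sys.argv[1:]);c,s=np.cos(-.186),np.sin(-.186)
A=np.linspace(a0,a1,int(n)+1)
for k in range(0,int(n),5):
    b=A[k]
    print([[round(v,4) for v in (c*d/.3,s*d/.3,r*(np.sin(a)-np.sin(b))/.3,0,0,0)] for a in A[k+1:k+6] for d in [-r*(np.cos(a)-np.cos(b))]])
E
python3 arc.py .121 1.757 .757 15; python3 arc.py .121 .757 .517 5
```

```text
[[np.float64(-0.0261), np.float64(0.0049), np.float64(0.0041), 0, 0, 0], [np.float64(-0.0524), np.float64(0.0099), np.float64(0.0064), 0, 0, 0], [np.float64(-0.0788), np.float64(0.0148), np.float64(0.0069), 0, 0, 0], [np.float64(-0.1052), np.float64(0.0198), np.float64(0.0057), 0, 0, 0], [np.float64(-0.1315), np.float64(0.0247), np.float64(0.0026), 0, 0, 0]]
[[np.float64(-0.026), np.float64(0.0049), np.float64(-0.0048), 0, 0, 0], [np.float64(-0.0516), np.float64(0.0097), np.float64(-0.0114), 0, 0, 0], [np.float64(-0.0767), np.float64(0.0144), np.float64(-0.0197), 0, 0, 0], [np.float64(-0.1013), np.float64(0.0191), np.float64(-0.0297), 0, 0, 0], [np.float64(-0.1251), np.float64(0.0235), np.float64(-0.0413), 0, 0, 0]]
[[np.float64(-0.023), np.float64(0.0043), np.float64(-0.0132), 0, 0, 0], [np.float64(-0.0451), np.float64(0.0085), np.float64(-0.028), 0, 0, 0], [np.float64(-0.0662), np.float64(0.0125), np.float64(-0.0442), 0, 0, 0], [np.float64(-0.0862), np.float64(0.0162), np.float64(-0.0618), 0, 0, 0], [np.float64(-0.1049), np.float64(0.0197), np.float64(-0.0807), 0, 0, 0]]
[[np.float64(-0.0127), np.float64(0.0024), np.float64(-0.0144), 0, 0, 0], [np.float64(-0.0248), np.float64(0.0047), np.float64(-0.0294), 0, 0, 0], [np.float64(-0.0361), np.float64(0.0068), np.float64(-0.0449), 0, 0, 0], [np.float64(-0.0466), np.float64(0.0088), np.float64(-0.061), 0, 0, 0], [np.float64(-0.0564), np.float64(0.0106), np.float64(-0.0776), 0, 0, 0]]
```

Call:
servo_tool(
  commands=[
    [[-0.026, 0.003, 0.004, 0, 0, 0], [-0.052, 0.008, 0.006, 0, 0, 0], [-0.079, 0.013, 0.007, 0, 0, 0], [-0.105, 0.018, 0.006, 0, 0, 0], [-0.131, 0.023, 0.003, 0, 0, 0]],
  ],
)

```text
time_s: 12.02
tcp_pos: [0.698, 0.095, 0.187]
eef_rot: [[-0.983, 0.185, 0.005], [0.185, 0.983, 0.0], [-0.005, 0.001, -1.0]]
wrist_force: [3.2, 1.6, 6.6]
opening: 0.0331
gripper_force: 28.5
```

Call:
servo_tool(
  commands=[
    [[-0.026, 0.005, -0.003, 0, 0, 0], [-0.052, 0.01, -0.009, 0, 0, 0], [-0.077, 0.014, -0.017, 0, 0, 0], [-0.101, 0.019, -0.027, 0, 0, 0], [-0.125, 0.023, -0.038, 0, 0, 0]],
  ],
)

```text
time_s: 12.65
tcp_pos: [0.6597, 0.1021, 0.1749]
eef_rot: [[-0.983, 0.185, 0.003], [0.185, 0.983, 0.001], [-0.003, 0.001, -1.0]]
wrist_force: [0.4, 4.4, 7.0]
opening: 0.0336
gripper_force: 32.7
```

Call:
servo_tool(
  commands=[
    [[-0.023, 0.005, -0.013, 0, 0, 0], [-0.045, 0.0095, -0.028, 0, 0, 0], [-0.066, 0.0135, -0.044, 0, 0, 0], [-0.086, 0.017, -0.062, 0, 0, 0], [-0.105, 0.021, -0.081, 0, 0, 0]],
  ],
)

```text
time_s: 13.28
tcp_pos: [0.6273, 0.1082, 0.1499]
eef_rot: [[-0.983, 0.185, 0.001], [0.185, 0.983, 0.0], [-0.001, 0.001, -1.0]]
wrist_force: [-2.9, 1.8, 6.1]
opening: 0.0332
gripper_force: 34.2
```

Call:
servo_tool(
  commands=[
    [[-0.0127, 0.0024, -0.0144, 0, 0, 0], [-0.0248, 0.0047, -0.0294, 0, 0, 0], [-0.0361, 0.0068, -0.0449, 0, 0, 0]],
  ],
)

```text
time_s: 13.65
tcp_pos: [0.6162, 0.1103, 0.1362]
eef_rot: [[-0.983, 0.185, 0.0], [0.185, 0.983, 0.0], [-0.0, 0.0, -1.0]]
wrist_force: [-3.4, 3.3, 6.5]
opening: 0.0333
gripper_force: 34.5
```

Call:
servo_tool(
  commands=[
    [[-0.005, 0.001, -0.0083, 0, 0, 0], [-0.0097, 0.0018, -0.0165, 0, 0, 0]],
  ],
)

```text
time_s: 13.9
tcp_pos: [0.613, 0.1108, 0.1312]
eef_rot: [[-0.983, 0.185, -0.001], [0.185, 0.983, 0.0], [0.001, 0.0, -1.0]]
wrist_force: [-6.3, 3.4, 6.3]
opening: 0.0335
gripper_force: 34.9
```

Call:
servo_tool(
  commands=[
    [[-0.003, 0.0006, -0.0083, 0, 0, 0], [-0.006, 0.001, -0.0165, 0, 0, 0]],
  ],
)

```text
time_s: 14.15
tcp_pos: [0.6104, 0.1113, 0.1261]
eef_rot: [[-0.983, 0.185, -0.002], [0.185, 0.983, 0.0], [0.002, 0.0, -1.0]]
wrist_force: [-12.3, 6.4, 12.0]
opening: 0.0334
gripper_force: 35.7
```

Call:
servo_tool(
  commands=[
    [[-0.008, 0.0, 0.003, 0, 0, 0], [-0.009, 0.0, 0.0015, 0, 0, 0]],
  ],
)

```text
time_s: 14.4
tcp_pos: [0.6107, 0.1112, 0.1266]
eef_rot: [[-0.983, 0.185, 0.003], [0.185, 0.983, 0.001], [-0.003, 0.001, -1.0]]
wrist_force: [9.0, 4.0, -6.7]
opening: 0.0333
gripper_force: 34.1
```

Call:
servo_tool(
  commands=[
    [[0.001, 0.0, -0.006, 0, 0, 0], [0.001, -0.001, -0.012, 0, 0, 0]],
  ],
)

```text
time_s: 14.65
tcp_pos: [0.6089, 0.1115, 0.1231]
eef_rot: [[-0.983, 0.185, -0.001], [0.185, 0.983, 0.001], [0.001, 0.001, -1.0]]
wrist_force: [-9.8, 13.4, 9.8]
opening: 0.0334
gripper_force: 35.9
```

Call:
servo_tool(
  commands=[
    [[-0.003, 0.006, 0, 0, 0, 0], [-0.003, 0.006, 0, 0, 0, 0], [-0.003, 0.006, 0, 0, 0, 0]],
  ],
  hand=0.6,
)

```text
time_s: 15.02
tcp_pos: [0.6087, 0.1122, 0.1225]
eef_rot: [[-0.983, 0.185, 0.0], [0.185, 0.983, -0.0], [-0.0, -0.0, -1.0]]
wrist_force: [-0.9, -0.7, -0.4]
opening: 0.0513
gripper_force: 0.0
```

Call:
servo_tool(
  commands=[
    [[0, 0, 0.1, 0, 0, 0], [0, 0, 0.25, 0, 0, 0], [0, 0, 0.4, 0, 0, 0], [-0.3, -0.1, 0.4, 0, 0, 0], [-0.5, -0.2, 0.4, 0, 0, 0]],
  ],
)

```text
time_s: 15.65
tcp_pos: [0.491, 0.0669, 0.2426]
eef_rot: [[-0.983, 0.184, 0.001], [0.184, 0.983, -0.0], [-0.001, 0.0, -1.0]]
wrist_force: [0.0, -1.2, 0.9]
opening: 0.0513
gripper_force: 0.0
```

```bash
python3 - <<'E'
from h import *
s=robot.observe();print(s['time_s'],s['tcp_pos'],s['wrist_force'])
b,_=snap('side','s5');w,_=snap('wrist','w5')
B=cv2.resize(b[150:250,260:360,::-1],(400,400),interpolation=2)
o=np.zeros((420,960,3),np.uint8);o[:400,:400]=B;o[:,400:]=w[:,:,::-1];cv2.imwrite('pics/c5.png',cv2.resize(o,(800,350)))
E
```

```text
15.65 [0.4910465  0.06686092 0.24264547] [ 0.01413141 -1.24263503  0.90091959]
```

View pics/c5.png

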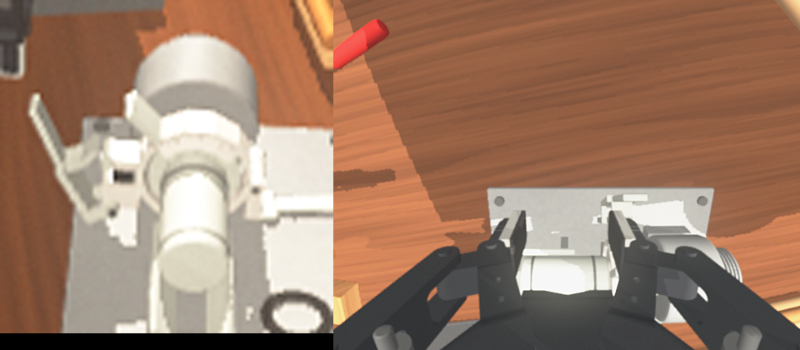

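The ring lies closed over both flanges, and the latch still leans open at left (crop about (37,97)). Next I'll close the fingers and move to just outside the latch tip.

Call:
servo_tool(
  commands=[
    [[-0.05, 0.224, 0, 0, 0, 0], [-0.05, 0.224, 0, 0, 0, 0], [-0.05, 0.224, -0.17, 0, 0, 0], [-0.05, 0.224, -0.34, 0, 0, 0], [-0.05, 0.224, -0.34, 0, 0, 0]],
  ],
  hand=0,
)

```text
time_s: 16.38
tcp_pos: [0.4752, 0.1337, 0.1379]
eef_rot: [[-0.983, 0.185, -0.006], [0.185, 0.983, -0.001], [0.006, -0.003, -1.0]]
wrist_force: [-1.1, -1.2, 1.0]
opening: -0.0002
gripper_force: 0.0
```

Call:
servo_tool(
  commands=[
    [[0.005, -0.001, 0, 0, 0, 0], [0.015, -0.003, 0, 0, 0, 0], [0.025, -0.0047, 0, 0, 0, 0], [0.033, -0.0062, 0, 0, 0, 0]],
  ],
)

```text
time_s: 16.88
tcp_pos: [0.4878, 0.1326, 0.141]
eef_rot: [[-0.983, 0.185, 0.001], [0.185, 0.983, 0.0], [-0.001, 0.0, -1.0]]
wrist_force: [0.6, 0.4, -0.9]
opening: 0.0
gripper_force: 0.0
```

Call:
servo_tool(
  commands=[
    [[0.0082, -0.0015, 0, 0, 0, 0], [0.0165, -0.003, 0, 0, 0, 0], [0.0245, -0.0045, 0, 0, 0, 0], [0.033, -0.006, 0, 0, 0, 0]],
  ],
)

```text
time_s: 17.38
tcp_pos: [0.4971, 0.1307, 0.1402]
eef_rot: [[-0.983, 0.185, -0.0], [0.185, 0.983, -0.0], [0.0, -0.0, -1.0]]
wrist_force: [-0.1, -0.1, 0.1]
opening: 0.0
gripper_force: 0.0
```

Call:
servo_tool(
  commands=[
    [[0.0082, -0.0015, 0, 0, 0, 0], [0.0165, -0.003, 0, 0, 0, 0], [0.0245, -0.0045, 0.005, 0, 0, 0]],
  ],
)

```text
time_s: 17.75
tcp_pos: [0.5042, 0.1293, 0.1417]
eef_rot: [[-0.983, 0.185, -0.001], [0.185, 0.983, -0.0], [0.001, -0.0, -1.0]]
wrist_force: [-2.0, 0.2, 1.7]
opening: 0.0
gripper_force: 1.2
```

```bash
sed -i 's/\[round(v,4) for v in/[float(round(v,4)) for v in/' arc.py; python3 arc.py .128 .926 1.226 10;python3 arc.py .128 1.226 1.476 10
```

```text
[[0.0102, -0.0019, 0.0075, 0.0, 0.0, 0.0], [0.0205, -0.0039, 0.0148, 0.0, 0.0, 0.0], [0.0311, -0.0059, 0.0217, 0.0, 0.0, 0.0], [0.0419, -0.0079, 0.0282, 0.0, 0.0, 0.0], [0.0529, -0.01, 0.0345, 0.0, 0.0, 0.0]]
[[0.0112, -0.0021, 0.0059, 0.0, 0.0, 0.0], [0.0225, -0.0042, 0.0115, 0.0, 0.0, 0.0], [0.034, -0.0064, 0.0167, 0.0, 0.0, 0.0], [0.0456, -0.0086, 0.0216, 0.0, 0.0, 0.0], [0.0574, -0.0108, 0.0261, 0.0, 0.0, 0.0]]
[[0.0099, -0.0019, 0.0035, 0.0, 0.0, 0.0], [0.0199, -0.0037, 0.0067, 0.0, 0.0, 0.0], [0.03, -0.0056, 0.0097, 0.0, 0.0, 0.0], [0.0401, -0.0075, 0.0124, 0.0, 0.0, 0.0], [0.0503, -0.0095, 0.0148, 0.0, 0.0, 0.0]]
[[0.0103, -0.0019, 0.0022, 0.0, 0.0, 0.0], [0.0206, -0.0039, 0.0041, 0.0, 0.0, 0.0], [0.0309, -0.0058, 0.0058, 0.0, 0.0, 0.0], [0.0413, -0.0078, 0.0072, 0.0, 0.0, 0.0], [0.0517, -0.0097, 0.0083, 0.0, 0.0, 0.0]]
```

Call:
servo_tool(
  commands=[
    [[0.0102, -0.0019, 0.0075, 0, 0, 0], [0.0205, -0.0039, 0.0148, 0, 0, 0], [0.0311, -0.0059, 0.0217, 0, 0, 0], [0.0419, -0.0079, 0.0282, 0, 0, 0], [0.0529, -0.01, 0.0345, 0, 0, 0]],
  ],
)

```text
time_s: 18.38
tcp_pos: [0.5205, 0.1264, 0.1523]
eef_rot: [[-0.983, 0.185, 0.0], [0.185, 0.983, 0.0], [-0.0, 0.0, -1.0]]
wrist_force: [-0.9, -0.5, -0.8]
opening: -0.0002
gripper_force: 0.4
```

Call:
servo_tool(
  commands=[
    [[0.0112, -0.0021, 0.0059, 0, 0, 0], [0.0225, -0.0042, 0.0115, 0, 0, 0], [0.034, -0.0064, 0.0167, 0, 0, 0], [0.0456, -0.0086, 0.0216, 0, 0, 0]],
  ],
)

```text
time_s: 18.88
tcp_pos: [0.5339, 0.1237, 0.1586]
eef_rot: [[-0.983, 0.185, -0.0], [0.185, 0.983, -0.0], [0.0, -0.0, -1.0]]
wrist_force: [-3.2, 0.4, -1.8]
opening: 0.0001
gripper_force: 1.9
```

Call:
servo_tool(
  commands=[
    [[0.0099, -0.0019, 0.0035, 0, 0, 0], [0.0199, -0.0037, 0.0067, 0, 0, 0], [0.03, -0.0056, 0.0097, 0, 0, 0]],
  ],
)

```text
time_s: 19.25
tcp_pos: [0.5434, 0.1221, 0.1617]
eef_rot: [[-0.983, 0.185, 0.001], [0.185, 0.983, -0.0], [-0.001, 0.0, -1.0]]
wrist_force: [-2.1, 0.2, -0.5]
opening: -0.0002
gripper_force: 0.9
```

Call:
servo_tool(
  commands=[
    [[0.009, -0.0019, 0.003, 0, 0, 0], [0.018, -0.0037, 0.005, 0, 0, 0]],
  ],
)

```text
time_s: 19.5
tcp_pos: [0.5487, 0.121, 0.1632]
eef_rot: [[-0.983, 0.185, 0.0], [0.185, 0.983, 0.0], [-0.0, 0.0, -1.0]]
wrist_force: [-2.6, 0.7, 0.1]
opening: -0.0006
gripper_force: 0.9
```

```bash
python3 - <<'E'
from h import *
th=-.186;t=np.array([.660,.1])
R=np.array([[np.cos(th),-np.sin(th)],[np.sin(th),np.cos(th)]]);c=optics.calibration('side')
f=lambda rr,a,y:[*(R@[.055-rr*np.cos(a),y]+t),.085+rr*np.sin(a)]
for r in(0,.04,.1,.2,.3):print(r,[((p-[260,150])*4/1.2).round(0).tolist() for p in proj(c,[f(.136,.4955+r,y) for y in(-.017,.017)]+[f(.134+0.005,0.05+r,-.014)])])
for l in(.54,.1):
  a=.125+l;print(l,((proj(c,[[*(R@[-.072-.128*np.sin(a),-.013]+t),.045+.128*np.cos(a)]])-[260,150])*4/1.2).round(0).tolist())
E
```

```text
0 [[127.0, 119.0], [129.0, 96.0], [103.0, 167.0]]
0.04 [[131.0, 115.0], [132.0, 92.0], [104.0, 163.0]]
0.1 [[136.0, 109.0], [137.0, 86.0], [106.0, 155.0]]
0.2 [[146.0, 99.0], [147.0, 77.0], [109.0, 144.0]]
0.3 [[158.0, 91.0], [158.0, 68.0], [114.0, 132.0]]
0.54 [[29.0, 115.0]]
0.1 [[87.0, 96.0]]
```

The ring's handle edge at (128,93) matches about 0.04 rad, so it is down on its pad. I'll continue with the latch.

Call:
servo_tool(
  commands=[
    [[0.007, -0.0013, 0.002, 0, 0, 0], [0.014, -0.0026, 0.0035, 0, 0, 0]],
  ],
)

```text
time_s: 19.75
tcp_pos: [0.5527, 0.1203, 0.1641]
eef_rot: [[-0.983, 0.185, 0.0], [0.185, 0.983, 0.0], [-0.0, 0.0, -1.0]]
wrist_force: [-1.1, 0.6, -0.9]
opening: 0.0002
gripper_force: 0.7
```

Call:
servo_tool(
  commands=[
    [[0.007, -0.0013, 0.0015, 0, 0, 0], [0.014, -0.0026, 0.003, 0, 0, 0]],
  ],
)

```text
time_s: 20.0
tcp_pos: [0.5558, 0.1195, 0.1647]
eef_rot: [[-0.983, 0.185, -0.002], [0.185, 0.983, 0.0], [0.002, -0.0, -1.0]]
wrist_force: [-10.2, 3.8, -1.1]
opening: -0.0001
gripper_force: 5.2
```

Call:
servo_tool(
  commands=[
    [[0.004, -0.0008, 0.001, 0, 0, 0], [0.007, -0.0013, 0.0015, 0, 0, 0]],
  ],
)

```text
time_s: 20.25
tcp_pos: [0.5562, 0.1194, 0.1647]
eef_rot: [[-0.983, 0.185, -0.005], [0.185, 0.983, 0.0], [0.005, -0.001, -1.0]]
wrist_force: [-16.3, 6.4, 2.7]
opening: 0.0001
gripper_force: 8.5
```

Call:
servo_tool(
  commands=[
    [[0.004, -0.0008, 0.0005, 0, 0, 0], [0.007, -0.0013, 0.001, 0, 0, 0]],
  ],
)

```text
time_s: 20.5
tcp_pos: [0.5566, 0.1192, 0.1647]
eef_rot: [[-0.983, 0.185, -0.008], [0.185, 0.983, 0.0], [0.008, -0.001, -1.0]]
wrist_force: [-24.2, 10.0, 6.9]
opening: 0.0003
gripper_force: 13.1
```

```bash
python3 - <<'E'
from h import *
a,c=snap('side','s6');b=cv2.imread('pics/s5.png');g=cv2.cvtColor(a,cv2.COLOR_RGB2GRAY);g5=cv2.cvtColor(b,cv2.COLOR_BGR2GRAY)
print('s5 latch area');print(g5[172:206:2,264:304:2])
print('s6');print(g[164:206:2,270:316:2])
th=-.186;t=np.array([.660,.1])
R=np.array([[np.cos(th),-np.sin(th)],[np.sin(th),np.cos(th)]])
for l in(.54,.2,.1,.05,0):
  q=.125+l;print(l,proj(c,[[*(R@[-.072-.128*np.sin(q)-.00,y]+t),.045+.128*np.cos(q)] for y in(-.013,.013)]).round(1).tolist())
f=lambda rr,a,y:[*(R@[.055-rr*np.cos(a),y]+t),.085+rr*np.sin(a)]
for r in(0,.04):print(r,proj(c,[f(.136,.4955+r,y) for y in(-.017,.017)]).round(1).tolist())
E
```

```text
s5 latch area
[[146 177  91  93  91  89  95  92  92  92  93  95 100  98  99 100  98 101
  112 180]
 [ 91  93  92  95  90  93  94  94  94  93  91  94  97  98 100 100 100 102
  128 180]
 [ 94  95  93  96  91  93  94  95  91  95  91  96 100  99  99 101 100  96
  137 180]
 [ 92  94  93 181  84  89  94  95  92  95  90  93  98 101 100 101  97 245
  255 183]
 [ 92  94 102 216 119  89  90  95  92  95  93  96  97  97  98  99  95 255
  229 225]
 [ 93  94 116 210 135  86  90  93  92  94  94  95  95 100 101  99  96 254
  212 225]
 [ 94  97 122 213 124 123  88  94  94  92  91  98 103  90  92  97 101 252
  217 223]
 [ 93  95  88 200 188 137  86  91  92  93 110 163 142 122 142 186 174 173
  211 219]
 [ 92  95  92 115 213 135 122  90  92  92 110 160 117 111 114 163 160 157
  169 211]
 [ 93  94  91  87 199 182 137  86  94  93 112 162 181 159 160 158 161 159
  154 169]
 [ 92  98  95  92 106 212 137 108  89  90 142 182 188 168 234 255 255 254
  252 215]
 [ 89  97  92  93  92 200 171 142 168 190 209 185 187 158 237 255 255 255
  255 244]
 [ 92  94  96  93  94 123 210 139 216 212 197 195 202 234 234 255 
[... 1958 characters left out ...]
13 213 255 242 212 247 225 228
  205 238 241 230 208]
 [ 92  98  94  94  91  95  96 169 215 169 198 212 220 226 227 245 220 187
  218 217 217 210 215]
 [ 91  93  95  90  91  90 100 171 216 145 193 216 220 230 231 228 226 180
  218 218 194 181 160]
 [ 90  94  96  92  91  93  99 173 215 151 179 240  78 120 125 177 224 190
  219 207 148 187 211]
 [ 92  93  97  91  90  92 101 171 211 190 216 235  60  72  68 187 224 182
  218 160 202 245 255]]
0.54 [[268.8, 184.4], [269.6, 179.2]]
0.2 [[281.9, 179.4], [282.5, 174.2]]
0.1 [[286.2, 178.7], [286.7, 173.5]]
0.05 [[288.4, 178.5], [288.9, 173.3]]
0 [[290.6, 178.3], [291.0, 173.1]]
0 [[298.2, 185.8], [298.7, 178.9]]
0.04 [[299.2, 184.5], [299.7, 177.7]]
```

Call:
servo_tool(
  commands=[
    [[-0.04, 0.0075, 0, 0, 0, 0], [-0.12, 0.0225, 0, 0, 0, 0], [-0.3, 0.05, 0, 0, 0, 0], [-0.3, 0.05, 0.2, 0, 0, 0], [-0.3, 0.05, 0.3, 0, 0, 0]],
  ],
)

```text
time_s: 21.18
tcp_pos: [0.4712, 0.1339, 0.2583]
eef_rot: [[-0.983, 0.184, 0.003], [0.184, 0.983, 0.0], [-0.003, 0.001, -1.0]]
wrist_force: [0.5, -0.8, -1.4]
opening: 0.0001
gripper_force: 0.0
```

```bash
python3 - <<'E'
from h import *
np.set_printoptions(linewidth=250)
print(robot.observe()['tcp_pos'],robot.observe()['wrist_force'])
a,c=snap('side','s7');d,ct=snap('top','t7');g=cv2.cvtColor(a,cv2.COLOR_RGB2GRAY);gt=cv2.cvtColor(d,cv2.COLOR_RGB2GRAY)
print(g[166:200:2,276:308]);print('top0');g0=cv2.imread('pics/top0.png',0);print(g0[196:220,252:280]);print('top7');print(gt[190:214,252:284])
th=-.186
R=np.array([[np.cos(th),-np.sin(th)],[np.sin(th),np.cos(th)]])
for t in([.660,.1],[.6553,.1037]):
 for l in(.54,.45,.1,.05,0):
  q=.125+l;P=[[*(R@[-.072-r*np.sin(q)-.004*np.cos(q),y]+t),.045+r*np.cos(q)-.004*np.sin(q)] for r in(.128,.075) for y in(-.013,.013)]
  print(l,[proj(k,P).round(1).tolist() for k in(c,ct)])
E
```

```text
[0.47116073 0.133897   0.2582635 ] [ 0.54261858 -0.77775969 -1.41924327]
[[ 94  92  92  92  93  90  91  94  93  94  97  99  98  99  98  98  97  96  99  98  99  99  95  94  97 100 103 122 157 194 212 218]
 [ 93  93  93  94  96  92  88  94  94  95  97 100  98 100 100 100  99  99 100  99  97  98  98  97  95  97 127 173 199 205 210 217]
 [ 94  94  92  90  96  92  90  93  93  91  95  99  99  99  99  99  98  98  99  98  97  99 100  98  98 121 179 187 196 204 208 216]
 [ 94  93  93  92  92  93  93  90  94  93  95  98  98  93  85  93  98  98  99  99 100  99  99  99 109 156 178 188 200 204 210 217]
 [ 94  93  93  93  91  94  96  91  93  94  92  94 124 212 218 195  95  98 101 101 100  98  99 103 128 166 180 191 199 207 211 218]
 [ 95  95  93  90  91  94  96  91  91  94  95  93 129 227 204 133  92  99 101 102  99  99  99 108 142 168 182 192 205 211 212 207]
 [ 93  95  94  91  91  94  95  93  91  92  94  99 155 234 224  94  98 100 101  99  95 103 200 255 165 168 181 193 194 182 173 162]
 [ 90  95  94  91  94  91  94  94  92  93  92 117 193 219 203  85  98  98 100  98 135 240 255 255 227 217 189 
[... 7788 characters left out ...]
60.5, 198.3]]]
0.54 [[[266.0, 184.3], [266.9, 179.2], [276.9, 196.1], [277.6, 190.8]], [[262.2, 220.2], [254.4, 218.6], [265.0, 212.6], [257.5, 211.1]]]
0.45 [[[269.1, 182.6], [269.9, 177.4], [278.7, 195.1], [279.3, 189.8]], [[262.6, 217.1], [254.8, 215.6], [265.3, 210.8], [257.7, 209.3]]]
0.1 [[[283.1, 178.2], [283.6, 173.0], [286.7, 192.5], [287.2, 187.3]], [[264.9, 204.0], [256.9, 202.4], [266.5, 203.4], [258.9, 201.9]]]
0.05 [[[285.2, 177.9], [285.8, 172.7], [287.9, 192.3], [288.4, 187.1]], [[265.2, 202.0], [257.3, 200.5], [266.7, 202.3], [259.1, 200.8]]]
0 [[[287.4, 177.7], [287.9, 172.5], [289.1, 192.2], [289.6, 187.0]], [[265.6, 200.1], [257.7, 198.5], [267.0, 201.2], [259.3, 199.7]]]
```

Images suggest the latch is home and the ring lower. I'll confirm with a second gentle push.

Call:
servo_tool(
  commands=[
    [[0, 0, -0.15, 0, 0, 0], [0, 0, -0.3, 0, 0, 0], [0.14, -0.02, -0.3, 0, 0, 0], [0.25, -0.041, -0.3, 0, 0, 0], [0.265, -0.0435, -0.3, 0, 0, 0]],
  ],
)

```text
time_s: 21.9
tcp_pos: [0.5522, 0.1202, 0.165]
eef_rot: [[-0.983, 0.186, 0.001], [0.186, 0.983, -0.0], [-0.001, 0.0, -1.0]]
wrist_force: [-1.4, 1.0, -0.6]
opening: 0.0002
gripper_force: 0.0
```

Call:
servo_tool(
  commands=[
    [[0.006, -0.0011, 0, 0, 0, 0], [0.012, -0.0022, 0, 0, 0, 0], [0.018, -0.0033, 0, 0, 0, 0]],
  ],
)

```text
time_s: 22.28
tcp_pos: [0.5553, 0.1198, 0.1658]
eef_rot: [[-0.983, 0.185, -0.0], [0.185, 0.983, -0.0], [0.0, -0.0, -1.0]]
wrist_force: [-0.5, -0.2, -0.1]
opening: -0.0
gripper_force: 0.0
```

Call:
servo_tool(
  commands=[
    [[0.006, -0.0011, 0, 0, 0, 0], [0.012, -0.0022, 0, 0, 0, 0], [0.018, -0.0033, 0, 0, 0, 0]],
  ],
)

```text
time_s: 22.65
tcp_pos: [0.557, 0.1192, 0.1656]
eef_rot: [[-0.983, 0.185, -0.007], [0.185, 0.983, 0.0], [0.007, -0.001, -1.0]]
wrist_force: [-29.7, 8.9, 23.0]
opening: -0.0003
gripper_force: 16.5
```

Call:
servo_tool(
  commands=[
    [[-0.04, 0.0075, 0, 0, 0, 0], [-0.12, 0.0225, 0, 0, 0, 0], [-0.3, 0.05, 0, 0, 0, 0], [-0.3, 0.05, 0.2, 0, 0, 0], [-0.3, 0.05, 0.3, 0, 0, 0]],
  ],
)

```text
time_s: 23.28
tcp_pos: [0.4709, 0.1339, 0.2581]
eef_rot: [[-0.983, 0.184, 0.002], [0.184, 0.983, 0.0], [-0.002, 0.001, -1.0]]
wrist_force: [0.6, 0.6, -1.0]
opening: -0.0002
gripper_force: 0.0
```

```bash
python3 - <<'E'
from h import *
a,c=snap('side','s8');g=cv2.cvtColor(a,cv2.COLOR_RGB2GRAY).astype(int);g7=cv2.imread('pics/s7.png',0).astype(int)
print(abs(g-g7)[160:250,275:345].max(),robot.observe()['wrist_force'])
print(ticket.close_job())
E
```

```text
39 [ 1.94871814 -0.34319371  5.3813294 ]
the job is handed in; nothing more can be done
None
```

I handed the job in at about 23 s with no verdict returned: the flanges met at a felt stop (18 N), the ring went down over them, and the latch was pushed to a rigid stop, with home position inferred from that stop and the images; a sideways force of about 40 N, over the 25 N you asked for, briefly hit the ring handle when I gripped it off-centre.

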